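Turn the match box round in its sleeve beside the hob

ROBOT

A 6-joint arm with a two-finger parallel gripper is mounted at the origin on the work surface. World frame = base frame: x ahead of the robot, y to its left, z up, the work surface at z = 0. Lengths are in m, angles in rad, forces in N, time in s.
With the tool pointing down it reaches from about 0.425 to 0.95 m from the base axis. Payload 3.5 kg.
Tool frame: the origin (TCP) lies midway between the tips of the shut fingers; the grasp point (between the pads) lies 19 mm behind it; x points along the fingers, y is the direction in which the jaws open and shut, and the axes are right-handed (so a half turn about x gives the same grasp; the last joint's range is limited). The gripper opens to 85 mm and grips with 20 to 120 N. Pads are 22 mm wide; open, the fingers measure 114 mm over their backs; the gripper's body (76 mm by 85 mm) begins 54 mm behind the grasp point. The pads swing forward as they close: fully open they stand 13 mm farther back than shut.
Start: joints at [-1.445, 0.286, 1.577, -0, 1.279, -0.15], TCP at [0.184, -0.649, 0.231] pointing down, gripper open.
Joint ranges: [-2.77, 2.77], [-0.9, 2.22], [0.21, 2.48], [-1.53, 4.67], [0.24, 2.81], [-2.84, 2.84]. Speed limits (rad/s): [2.79, 2.79, 3.14, 3.14, 3.14, 3.14].

INTERFACE

Orientations are given as a unit quaternion [x, y, z, w].
In Python, from plant import ctrl, vision gives the robot as it stands. The module is installed in compiled form; this text tells all that it offers.
- The arm moves only by the tool play_rows, never from a script. Its arguments are lists of equal length, an entry for each row: "claw": the closure in counts, from 0 (fully open) to 255 (shut); "travel": the shift along the tool's x, y, z in m, a list of three; "dr": the turn, a rotation vector about the tool's x, y, z in rad, a list of three. In form: {"claw": [claw, ...], "travel": [[tx, ty, tz], ...], "dr": [[wx, wy, wz], ...]}. A call has 1 to 20 rows; each row is the pose to reach, as a shift and turn from the pose measured when the call began, along the tool's axes at that moment; what a row does not reach only later rows make up. A row lasts 1/10 s, in which the tool goes at most 50 mm and 8.59 degrees, less where a joint would pass 70% of its speed; a pose out of reach is approached as far as the arm can. A call with a gripper value outside its range is refused whole. The fingers move at their own pace and stop on an object; "force" is the grip in N (left out, the last holds). Time passes only in rows, so rows that repeat a pose let the fingers close. It gives the time, the measured TCP pose, the force and the opening at its end, in the units of the state.
- ctrl.get_state(): the state, without advancing time (a new reading comes with each control period).
- vision.read_camera(name): name is "scene" or "top" or "wrist"; returns a dict with "img" (420x560x3 uint8, red, green, blue), "range_z" (420x560 float32, m along the optical axis (not along the pixel's ray), 0 where there is no reading), "K" (3x3 intrinsics, pixels), "world_to_cam" (4x4, takes a point from world to camera coordinates). Camera axes: x right, y up, looking along -z (the intrinsics and any distortion apply to the point x, -y, -z); pixel columns grow to the right and rows downward; lengths in m; the calibration is good to about 2 mm. A picture is of the moment at which its call begins.
- ctrl.sign_off(): hands the job in, once; it reports no verdict.
The state is a dict: "time": time; "qpos": joint angles; "dq": joint speeds; "joint_efforts": joint torques, N m; "eef_pos": TCP position; "tcp_rot": TCP orientation; "contact_force": force on the tool from outside, world axes, zero at the start; "wrist_torque": the same for the moment, N m; "opening": opening from 0.0 (shut) to 1.0 (fully open).
Only numpy, scipy, OpenCV 4.12 (cv2) and the standard library are available. Lean on these libraries where they do the work, as an engineer would, in place of code of your own. Each camera call takes 0.05 s, during which the arm holds its last target.

TASK

Two bamboo match boxes stand in sleeves on the counter by the hob, and one was put away back to front: its closed end sticks out instead of the open well with the match heads. Slide that box right out of its sleeve, turn it end for end and slide it back into the same sleeve, fully home, so that its open well sticks out at the mouth. Leave the other match box as it is.

Things in the scene. Friction and masses are not known exactly. Their poses are not given: they have to be found in the camera images.
- matchbox_grip (a point): Grip of the loose bamboo match box that is in back to front: a darker square post 24 x 24 mm, 30 to 92 mm above the counter, on the middle of the box (150 long, 60 wide, 30 high, 0.2 kg, lying on the counter); take it across either pair of faces. Point on the post's axis, 68 mm above the box's underside. Axes: z up, x along the box to its closed end, -x to its open well end.
- matchbox_well (a point): Middle of the end face, at the open well, of the same box, 75 mm from the post's axis and 15 mm above the underside; axes as for the grip. The last 39 mm here are an open-topped well with match heads; the rest of the box is closed on top. At the start this end is at the back of the sleeve, seen only through the roof's slot, and the closed end sticks out at the mouth.
- holder: That box's bamboo sleeve, fixed, no floor. Origin on the counter, x from mouth to back, z up. Mouth x -55 mm, inside of closed back x +55; 68 wide inside, 84 outside; roof 37 to 42 mm up with a 34 mm slot along x, open at the mouth, for the post. Cheeks flare 9 mm a side out to x -75. Fully home: post at x -20, box end sticks out 40 mm. Box clear of mouth: post beyond x -130; of cheeks -150.
- other_box_grip (a point): The same point on the post of the other match box, alike in size and shape, in a like sleeve elsewhere on the counter. It is the right way round already: its open well with the match heads sticks out of the mouth. To be left alone.
Mind the look-alikes: they are no part of the job. Leave any orange or red look-alike of the part that bears matchbox_grip alone.

How it is judged:
By the outcome, as a careful person would: the job done as asked, in the order asked, and still so for the second after the job is handed in, with the robot touching nothing.
It also fails if it takes over 48 s, if anything falls off the work surface, if the arm or the gripper's body presses on something with over 40 N, if the wrist force passes 120 N, or if a joint passes its speed limit or range.

## Working session

There is one attempt and no reset: what is moved stays moved. The work goes in short steps, Python scripts to look and compute and a tool call to move; the robot and the scene stay as the last step left them, time stands still between calls to the robot, and variables do not carry over. Pictures are saved under pics/ and viewed, and the job is handed in when it is done.

Besides the shell and the picture viewer there is one more tool, called as name(argument=value, ...), one argument or row to a line, values as JSON. play_rows: Moves the arm, as the interface text tells. Its arguments: {"type":"object","properties":{"claw":{"type":"array","items":{"type":"number"}},"travel":{"type":"array","items":{"type":"array","items":{"type":"number"}}},"dr":{"type":"array","items":{"type":"array","items":{"type":"number"}}},"force":{"type":"number"}},"required":["claw","travel","dr"]}

```bash
mkdir -p pics
cat > h.py <<'E'
import numpy as np,cv2
from plant import ctrl,vision
def snap(n,f):
    d=vision.read_camera(n); cv2.imwrite(f'pics/{f}.png',d['img'][:,:,::-1]); np.savez(f'pics/{f}.npz',**d); return d
def P(d,u,v,z=None):
    K=d['K'];T=np.linalg.inv(d['world_to_cam'])
    r=np.array([(u-K[0,2])/K[0,0],-(v-K[1,2])/K[1,1],-1.])
    if z is None:
        Z=d['range_z'][int(v),int(u)]; return T[:3,:3]@(r*Z)+T[:3,3]
    R=T[:3,:3]@r; return T[:3,3]+R*(z-T[2,3])/R[2]
def crop(d,f,u0,v0,u1,v1,s):
    cv2.imwrite(f'pics/{f}.png',cv2.resize(np.array(d['img'])[v0:v1,u0:u1,::-1],None,fx=s,fy=s,interpolation=cv2.INTER_CUBIC))
E
python3 - <<'E'
from h import *
for n in ['scene','top','wrist']:
    d=snap(n,n+'0');print(n,d['K'].tolist(),d['world_to_cam'].round(3).tolist())
print(ctrl.get_state())
E
```

```text
scene [[413.4392331761525, 0.0, 282.428970892344], [0.0, 413.4392331761525, 208.40490337333927], [0.0, 0.0, 1.0]] [[0.531, 0.847, 0.011, -0.27], [-0.7, 0.432, 0.569, 0.281], [0.477, -0.31, 0.823, -1.098], [0.0, 0.0, 0.0, 1.0]]
top [[414.4855289451621, 0.0, 281.5876973198707], [0.0, 414.4855289451621, 211.66223037451348], [0.0, 0.0, 1.0]] [[-0.001, -1.0, 0.028, 0.008], [0.999, 0.0, 0.047, -0.478], [-0.047, 0.028, 0.999, -0.887], [0.0, 0.0, 0.0, 1.0]]
wrist [[361.3609730186342, 0.0, 281.9978613918749], [0.0, 361.3609730186342, 213.84601267600306], [0.0, 0.0, 1.0]] [[0.272, -0.962, -0.002, -0.674], [0.912, 0.259, -0.319, 0.042], [0.308, 0.085, 0.948, -0.381], [0.0, 0.0, 0.0, 1.0]]
{'time': 0.15, 'qpos': array([-1.44498393e+00,  2.87043394e-01,  1.57783497e+00, -3.58714236e-05,
        1.27854775e+00, -1.49995583e-01]), 'dq': array([-0.0015185 , -0.00339365, -0.00425872, -0.00149166,  0.00025203,
        0.00075999]), 'joint_efforts': array([ 8.76255290e-04, -4.06603217e+01, -2.93141770e+01, -1.49239868e-04,
        3.94537885e-03,  1.34319947e-05]), 'eef_pos': array([ 0.18377896, -0.64898357,  0.23021386]), 'tcp_rot': array([-0.70038862, -0.09785598,  0.70039723, -0.09655933]), 'contact_force': array([ 0.23481595, -0.31336813, -0.21558963]), 'wrist_torque': array([-0.02228046,  0.03296193, -0.02032171]), 'opening': 1.0008145826102157}
```

View pics/scene0.png

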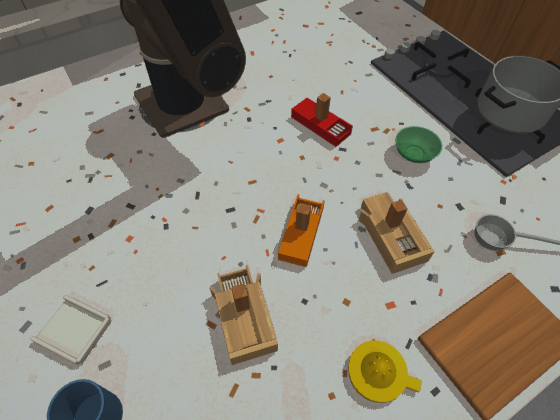

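View pics/top0.png

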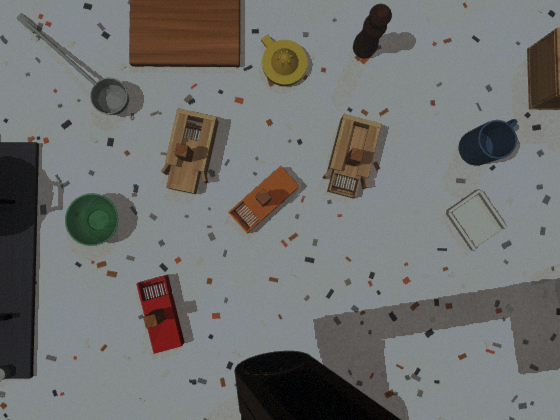

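Run:
```python
from h import *
d=dict(np.load('pics/top0.npz'))
crop(d,'c1',150,95,240,205,5)
s=dict(np.load('pics/scene0.npz'))
crop(s,'c2',345,180,445,280,6)
```

```text
(no output)
```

View pics/c1.png

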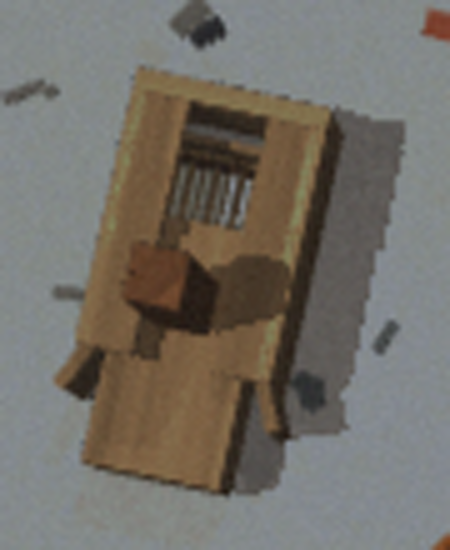

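View pics/c2.png

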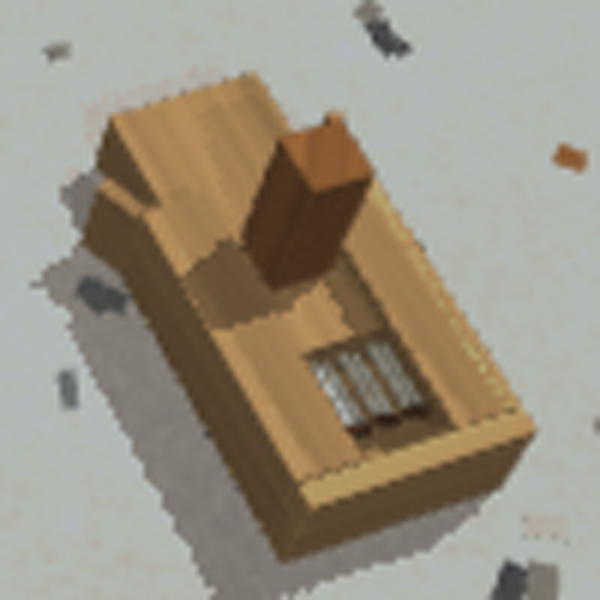

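```bash
cat >> h.py <<'E'
def cloud(d):
    Z=d['range_z'];v,u=np.nonzero(Z>0);z=Z[v,u];K=d['K'];T=np.linalg.inv(d['world_to_cam'])
    p=np.stack([(u-K[0,2])/K[0,0]*z,-(v-K[1,2])/K[1,1]*z,-z],1)
    return p@T[:3,:3].T+T[:3,3]
E
python3 - <<'E'
from h import *
for n,mode in [('top0',0),('scene0',0)]:
    d=dict(np.load(f'pics/{n}.npz'))
    c=cloud(d)
    t=P(d,182.,150.4,.092) if n=='top0' else t
    print(n,'posttop',t.round(4))
    m=np.linalg.norm(c[:,:2]-t[:2],axis=1)<.13
    q=c[m]
    print(np.histogram(q[:,2],bins=np.arange(-.01,.11,.005)))
    r=q[(q[:,2]>.037)&(q[:,2]<.05)]
    print('roof',cv2.minAreaRect(r[:,:2].astype(np.float32)*1000),len(r))
    r=q[(q[:,2]>.085)&(q[:,2]<.1)]
    print('post',r.mean(0),cv2.minAreaRect(r[:,:2].astype(np.float32)*1000),len(r), np.median(q[q[:,2]<.01][:,2]))
    r=q[(q[:,2]>.02)&(q[:,2]<.035)]
d=dict(np.load('pics/top0.npz'))
for nm,u,v,z in [('bl',140,67,.042),('br',335,108,.042),('ml',78,345,.042),('mr',277,378,.042),('el',83,463,.03),('er',230,493,.03)]:
    print(nm,P(d,150+u/5-.4,95+v/5-.4,z).round(4))
s=dict(np.load('pics/scene0.npz'))
for nm,u,v,z in [('post',[283,342,373,313],[138,115,172,192],.092),('bl',[535],[432],.042),('br',[310],[508],.042),('bl0',[283],[560],.0),('e1',[112],[120],.03),('e2',[252],[75],.03)]:
    print(nm,P(s,345+np.mean(u)/6-.4,180+np.mean(v)/6-.4,z).round(4))
E
```

```text
top0 posttop [0.5951 0.2057 0.092 ]
(array([   8, 4176, 3651,   80,   76,  165,   83,  541,  492,  274, 1181,
         36,    9,   10,   10,   10,   10,   10,    8,   29,  129,    2,
          0]), array([-0.01 , -0.005,  0.   ,  0.005,  0.01 ,  0.015,  0.02 ,  0.025,
        0.03 ,  0.035,  0.04 ,  0.045,  0.05 ,  0.055,  0.06 ,  0.065,
        0.07 ,  0.075,  0.08 ,  0.085,  0.09 ,  0.095,  0.1  ,  0.105]))
roof ((618.5986328125, 200.19906616210938), (88.31632232666016, 139.343505859375), 78.0375747680664) 1442
post [0.59595319 0.20757213 0.09131741] ((596.2314453125, 208.24560546875), (24.952091217041016, 23.656492233276367), 79.42084503173828) 160 -0.00013194537275917906
scene0 posttop [0.5951 0.2057 0.092 ]
(array([   0, 2440, 4228,  133,  136,  246,  181,  360,  531,  191, 1277,
         40,   23,   26,   20,   28,   27,   29,   21,   33,  123,    1,
          0]), array([-0.01 , -0.005,  0.   ,  0.005,  0.01 ,  0.015,  0.02 ,  0.025,
        0.03 ,  0.035,  0.04 ,  0.045,  0.05 ,  0.055,  0.06 ,  0.065,
        0.07 ,  0.075,  0.08 ,  0.085,  0.09 ,  0.095,  0.1  ,  0.105]))
roof ((621.6116943359375, 202.39913940429688), (93.97952270507812, 135.6240692138672), 77.48632049560547) 1440
post [0.59824483 0.207826   0.09140542] ((597.5850830078125, 210.0225372314453), (25.19298553466797, 25.554515838623047), 77.06552124023438) 157 0.0004938560233851419
bl [0.6946 0.2264 0.042 ]
br [0.6777 0.1447 0.042 ]
ml [0.5769 0.2509 0.042 ]
mr [0.5633 0.1682 0.042 ]
el [0.5288 0.2512 0.03  ]
er [0.5162 0.1895 0.03  ]
post [0.5969 0.2106 0.092 ]
bl [0.6955 0.2283 0.042 ]
br [0.6779 0.1481 0.042 ]
bl0 [ 0.6768  0.1505 -0.    ]
e1 [0.5196 0.1967 0.03  ]
e2 [0.5304 0.2526 0.03  ]
```

```bash
cat >> h.py <<'E'
from scipy.spatial.transform import Rotation as R
def plan(pos,yaw):
    """travel/dr to bring TCP to pos, pointing down, tool y at world yaw (deg)"""
    s=ctrl.get_state();r=R.from_quat(s['tcp_rot']);a=np.deg2rad(yaw)
    x=np.array([0,0,-1.]);y=np.array([np.cos(a),np.sin(a),0]);z=np.cross(x,y)
    t=R.from_matrix(np.stack([x,y,z],1))
    print('t',round(s['time'],2),'q6',s['qpos'][5].round(3),'pos',s['eef_pos'].round(4),'yawY',np.rad2deg(np.arctan2(*r.as_matrix()[[1,0],1])).round(2),'F',s['contact_force'].round(1),'op',round(s['opening'],3))
    print('travel',r.inv().apply(np.array(pos)-s['eef_pos']).round(4),'dr',(r.inv()*t).as_rotvec().round(4))
E
python3 - <<'E'
from h import *
s=ctrl.get_state();print(R.from_quat(s['tcp_rot']).as_matrix().round(3))
for y in (-102,-12,78,168): plan([.53,.1,.231],y)
E
```

```text
[[-0.     0.272 -0.962]
 [ 0.002 -0.962 -0.272]
 [-1.    -0.002 -0.   ]]
t 0.15 q6 -0.15 pos [ 0.1838 -0.649   0.2302] yawY -74.2 F [ 0.2 -0.3 -0.2] op 1.001
travel [ 5.000e-04 -6.264e-01 -5.371e-01] dr [4.853e-01 2.000e-04 1.800e-03]
t 0.15 q6 -0.15 pos [ 0.1838 -0.649   0.2302] yawY -74.2 F [ 0.2 -0.3 -0.2] op 1.001
travel [ 5.000e-04 -6.264e-01 -5.371e-01] dr [-1.0855 -0.0012  0.0015]
t 0.15 q6 -0.15 pos [ 0.1838 -0.649   0.2302] yawY -74.2 F [ 0.2 -0.3 -0.2] op 1.001
travel [ 5.000e-04 -6.264e-01 -5.371e-01] dr [-2.6563e+00 -2.5000e-03  3.0000e-04]
t 0.15 q6 -0.15 pos [ 0.1838 -0.649   0.2302] yawY -74.2 F [ 0.2 -0.3 -0.2] op 1.001
travel [ 5.000e-04 -6.264e-01 -5.371e-01] dr [2.0561e+00 1.7000e-03 1.4000e-03]
```

Run:
```python
from h import *
plan([.597,.209,.22],-102)
```

```text
t 0.15 q6 -0.15 pos [ 0.1838 -0.649   0.2302] yawY -74.2 F [ 0.2 -0.3 -0.2] op 1.001
travel [ 0.0117 -0.713  -0.6313] dr [4.853e-01 2.000e-04 1.800e-03]
```

play_rows(
  claw=[0,0,0,0,0,0,0,0,0,0,0,0,0,0,0,0,0,0,0,0],
  travel=[
    [0.0,-0.037,-0.033],
    [0.0,-0.075,-0.066],
    [0.0,-0.112,-0.1],
    [0.0,-0.15,-0.133],
    [0.0,-0.187,-0.166],
    [0.0,-0.225,-0.199],
    [0.0,-0.262,-0.232],
    [0.0,-0.3,-0.266],
    [0.0,-0.337,-0.299],
    [0.0,-0.375,-0.332],
    [0.0,-0.412,-0.365],
    [0.0,-0.45,-0.4],
    [0.0,-0.487,-0.432],
    [0.0,-0.525,-0.465],
    [0.0,-0.562,-0.498],
    [0.0,-0.6,-0.531],
    [0.005,-0.637,-0.565],
    [0.01,-0.675,-0.598],
    [0.012,-0.713,-0.631],
    [0.012,-0.713,-0.631],
  ],
  dr=[
    [0.02,0,0],
    [0.05,0,0],
    [0.08,0,0],
    [0.1,0,0],
    [0.13,0,0],
    [0.16,0,0],
    [0.18,0,0],
    [0.21,0,0],
    [0.23,0,0],
    [0.26,0,0],
    [0.29,0,0],
    [0.31,0,0],
    [0.34,0,0],
    [0.36,0,0],
    [0.39,0,0],
    [0.41,0,0],
    [0.44,0,0],
    [0.47,0,0],
    [0.485,0,0],
    [0.485,0,0],
  ],
  force=40,
)

```text
time: 2.15
eef_pos: [0.5973, 0.2135, 0.218]
tcp_rot: [-0.703, 0.071, 0.704, 0.073]
contact_force: [0.4, 0.0, 0.3]
opening: 0.999
```

Run:
```python
from h import *
plan([.597,.209,.22],-102)
d=snap('wrist','w1');print(np.linalg.inv(d['world_to_cam'])[:3,3])
```

```text
t 2.15 q6 1.956 pos [0.5973 0.2135 0.218 ] yawY -101.72 F [0.4 0.  0.3] op 0.999
travel [-0.002   0.0044 -0.0007] dr [0.0048 0.0025 0.0026]
[0.6777367  0.19626127 0.36043376]
```

View pics/w1.png

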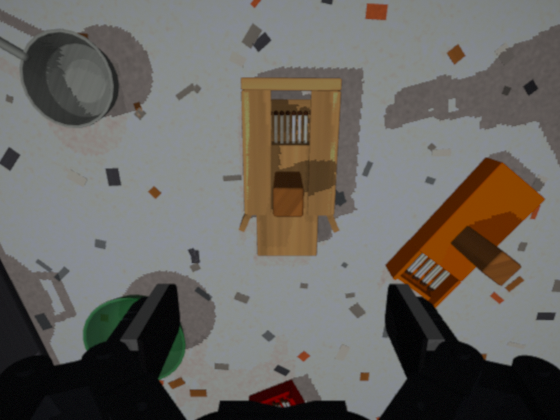

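Run:
```python
from h import *
d=dict(np.load('pics/w1.npz'));crop(d,'c3',225,60,355,265,3.8)
c=cloud(d)
q=c[np.linalg.norm(c[:,:2]-[.597,.209],axis=1)<.12]
r=q[(q[:,2]>.038)&(q[:,2]<.05)];print('roof',np.median(r[:,2]),cv2.minAreaRect(r[:,:2].astype(np.float32)*1000))
r=q[(q[:,2]>.088)&(q[:,2]<.1)];print('post',np.median(r[:,2]),cv2.minAreaRect(r[:,:2].astype(np.float32)*1000))
```

```text
roof 0.04196462506954171 ((623.4679565429688, 201.71832275390625), (84.10554504394531, 130.5243377685547), 77.85183715820312)
post 0.09187479558457337 ((597.7705078125, 209.23092651367188), (23.93937110900879, 23.359928131103516), 78.05990600585938)
```

View pics/c3.png

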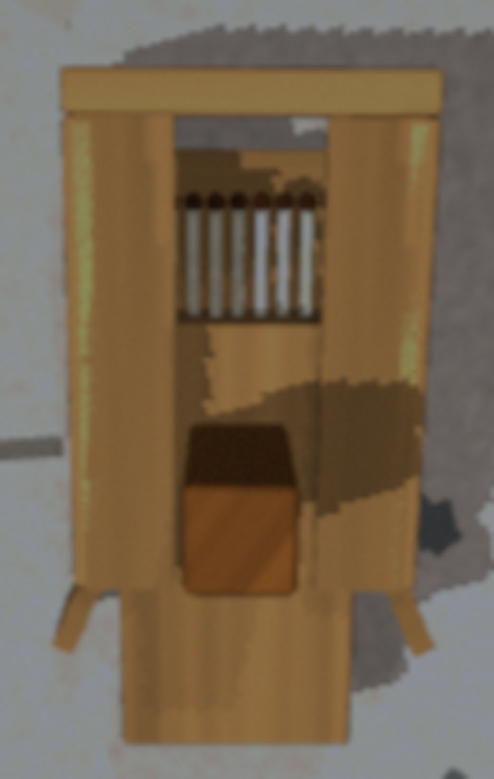

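Run:
```python
from h import *
d=dict(np.load('pics/w1.npz'))
f=lambda u,v,z:P(d,225+u/3.8-.4,60+v/3.8-.4,z)
pts={k:f(*p) for k,p in dict(ml=(73,588,.042),mr=(415,590,.042),il=(66,115,.042),ir=(438,115,.042),bl=(61,69,.042),br=(442,69,.042),post=(240,540,.092),el=(122,743,.03),er=(350,743,.03),wl=(190,150,.03),wr=(315,150,.03),slm=(170,588,.042),srm=(316,588,.042),slb=(175,115,.042),srb=(328,115,.042)).items()}
ax=np.array([np.cos(np.deg2rad(-12)),np.sin(np.deg2rad(-12))]);n=np.array([-ax[1],ax[0]])
o=((pts['il']+pts['ir'])/2)[:2]-.055*ax;print('origin',o)
o2=((pts['ml']+pts['mr'])/2)[:2]+.055*ax;print('origin2',o2)
for k,p in pts.items():print(k,p.round(4),'local',((p[:2]-o)@ax*1000).round(1),((p[:2]-o)@n*1000).round(1))
m=lambda a,b:(pts[a]+pts[b])[:2]/2
v=m('il','ir')-m('ml','mr');print('yaw',np.rad2deg(np.arctan2(v[1],v[0])))
v=m('slb','srb')-m('slm','srm');print('yaw slot',np.rad2deg(np.arctan2(v[1],v[0])))
plan([.5977,.2093,.12],-102); plan([.5977,.2093,.051],-102)
```

```text
origin [0.62341814 0.20096917]
origin2 [0.62363145 0.20147071]
ml [0.5786 0.2539 0.042 ] local -54.9 42.4
mr [0.5611 0.1719 0.042 ] local -54.9 -41.4
il [0.6855 0.2295 0.042 ] local 54.8 40.8
ir [0.6689 0.1496 0.042 ] local 55.2 -40.8
bl [0.6949 0.2283 0.042 ] local 64.2 41.6
br [0.6781 0.1473 0.042 ] local 64.6 -41.1
post [0.5973 0.209  0.092 ] local -27.2 2.4
el [0.5301 0.2536 0.03  ] local -102.2 32.1
er [0.5179 0.1946 0.03  ] local -101.9 -28.2
wl [0.6726 0.2047 0.03  ] local 47.4 13.9
wr [0.6668 0.1766 0.03  ] local 47.5 -14.8
slm [0.5738 0.2306 0.042 ] local -54.7 18.7
srm [0.5665 0.1956 0.042 ] local -54.5 -17.1
slb [0.6806 0.2061 0.042 ] local 54.9 16.9
srb [0.6738 0.1732 0.042 ] local 55.1 -16.7
yaw -12.278894307097529
yaw slot -12.357007223439444
t 2.2 q6 1.955 pos [0.5968 0.2116 0.2183] yawY -101.76 F [-1.1  0.1  0.5] op 1.002
travel [ 0.0983  0.0022 -0.0016] dr [0.0042 0.0025 0.0012]
t 2.2 q6 1.955 pos [0.5968 0.2116 0.2183] yawY -101.76 F [-1.1  0.1  0.5] op 1.002
travel [ 0.1673  0.0023 -0.0018] dr [0.0042 0.0025 0.0012]
```

play_rows(
  claw=[0,0,0,0,0,0,0,0,0,0,255,255,255,255,255,255,255,255],
  travel=[
    [0.02,0.002,-0.002],
    [0.04,0.002,-0.002],
    [0.065,0.002,-0.002],
    [0.09,0.002,-0.002],
    [0.11,0.002,-0.002],
    [0.13,0.002,-0.002],
    [0.15,0.002,-0.002],
    [0.16,0.002,-0.002],
    [0.167,0.002,-0.002],
    [0.167,0.002,-0.002],
    [0.167,0.002,-0.002],
    [0.167,0.002,-0.002],
    [0.167,0.002,-0.002],
    [0.167,0.002,-0.002],
    [0.167,0.002,-0.002],
    [0.167,0.002,-0.002],
    [0.167,0.002,-0.002],
    [0.167,0.002,-0.002],
  ],
  dr=[
    [0.006,0.002,0.001],
    [0.006,0.002,0.001],
    [0.006,0.002,0.001],
    [0.006,0.002,0.001],
    [0.006,0.002,0.001],
    [0.006,0.002,0.001],
    [0.006,0.002,0.001],
    [0.006,0.002,0.001],
    [0.006,0.002,0.001],
    [0.006,0.002,0.001],
    [0.006,0.002,0.001],
    [0.006,0.002,0.001],
    [0.006,0.002,0.001],
    [0.006,0.002,0.001],
    [0.006,0.002,0.001],
    [0.006,0.002,0.001],
    [0.006,0.002,0.001],
    [0.006,0.002,0.001],
  ],
  force=40,
)

```text
time: 4.0
eef_pos: [0.5982, 0.2096, 0.0518]
tcp_rot: [0.703, -0.074, -0.703, -0.075]
contact_force: [-0.4, -0.1, 3.5]
opening: 0.275
```

Run:
```python
from h import *
o=np.array([.6236,.2012]);ax=np.array([np.cos(np.deg2rad(-12.2)),np.sin(np.deg2rad(-12.2))])
for x in (-.10,-.165):
    p=o+x*ax; plan([*p,.052],-102.2)
```

```text
t 4.0 q6 1.959 pos [0.5982 0.2096 0.0518] yawY -102.11 F [-0.4 -0.1  3.5] op 0.275
travel [-0.0002  0.0027  0.0734] dr [0.0016 0.     0.0005]
t 4.0 q6 1.959 pos [0.5982 0.2096 0.0518] yawY -102.11 F [-0.4 -0.1  3.5] op 0.275
travel [-0.0002  0.0026  0.1384] dr [0.0016 0.     0.0005]
```

play_rows(
  claw=[255,255,255,255,255,255,255,255,255,255,255,255,255,255,255,255,255],
  travel=[
    [0,0.0005,0.005],
    [0,0.001,0.012],
    [0,0.002,0.021],
    [0,0.0025,0.03],
    [0,0.0025,0.04],
    [0,0.0025,0.05],
    [0,0.0025,0.06],
    [0,0.0025,0.07],
    [0,0.0025,0.08],
    [0,0.0025,0.09],
    [0,0.0025,0.1],
    [0,0.0025,0.11],
    [0,0.0025,0.12],
    [0,0.0025,0.13],
    [0,0.0025,0.138],
    [-0.01,0.0025,0.14],
    [-0.02,0.0025,0.14],
  ],
  dr=[
    [0,0,0],
    [0,0,0],
    [0,0,0],
    [0,0,0],
    [0,0,0],
    [0,0,0],
    [0,0,0],
    [0,0,0],
    [0,0,0],
    [0,0,0],
    [0,0,0],
    [0,0,0],
    [0,0,0],
    [0,0,0],
    [0,0,0],
    [0,0,0],
    [0,0,0],
  ],
)

```text
time: 5.7
eef_pos: [0.4589, 0.2363, 0.0712]
tcp_rot: [-0.702, 0.075, 0.705, 0.074]
contact_force: [-0.5, 0.2, -2.1]
opening: 0.277
```

Run:
```python
from h import *
plan([.46,.236,.13],-102.2)
d=snap('scene','s2')
```

```text
t 5.7 q6 2.06 pos [0.4589 0.2363 0.0712] yawY -102.07 F [-0.5  0.2 -2.1] op 0.277
travel [-0.0588  0.0002 -0.0009] dr [ 0.0022  0.0036 -0.0013]
```

View pics/s2.png

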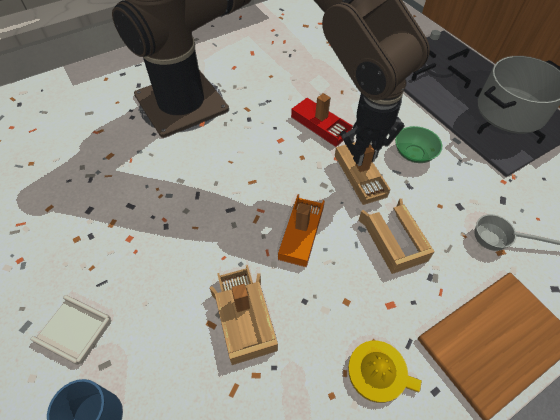

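play_rows(
  claw=[255,255,255,255,255,255,255,255,255,255,255,255,255,255,255,255,255,255,255],
  travel=[
    [-0.015,0,0],
    [-0.03,0,0],
    [-0.045,0,0],
    [-0.06,0,0],
    [-0.06,0,0],
    [-0.06,0,0],
    [-0.06,0,0],
    [-0.06,0,0],
    [-0.06,0,0],
    [-0.06,0,0],
    [-0.06,0,0],
    [-0.06,0,0],
    [-0.06,0,0],
    [-0.06,0,0],
    [-0.06,0,0],
    [-0.06,0,0],
    [-0.06,0,0],
    [-0.06,0,0],
    [-0.06,0,0],
  ],
  dr=[
    [0,0,0],
    [0,0,0],
    [0,0,0],
    [-0.05,0,0],
    [-0.15,0,0],
    [-0.25,0,0],
    [-0.35,0,0],
    [-0.45,0,0],
    [-0.55,0,0],
    [-0.65,0,0],
    [-0.75,0,0],
    [-0.85,0,0],
    [-0.95,0,0],
    [-1.05,0,0],
    [-1.15,0,0],
    [-1.25,0,0],
    [-1.35,0,0],
    [-1.45,0,0],
    [-1.5,0,0],
  ],
)

```text
time: 7.65
eef_pos: [0.4611, 0.2367, 0.1339]
tcp_rot: [0.565, 0.426, -0.564, 0.426]
contact_force: [0.1, 0.3, -2.5]
opening: 0.278
```

Run:
```python
from h import *
o=np.array([.6236,.2012]);ax=np.array([np.cos(np.deg2rad(-12.2)),np.sin(np.deg2rad(-12.2))])
plan([*(o-.168*ax),.13],77.8)
```

```text
t 7.65 q6 0.557 pos [0.4611 0.2367 0.1339] yawY -15.98 F [ 0.1  0.3 -2.5] op 0.278
travel [ 0.0039 -0.0016  0.0004] dr [-1.6368e+00 -4.0000e-04 -1.2000e-03]
```

play_rows(
  claw=[255,255,255,255,255,255,255,255,255,255,255,255,255,255,255,255,255,255,255],
  travel=[
    [0.004,-0.002,0],
    [0.004,-0.002,0],
    [0.004,-0.002,0],
    [0.004,-0.002,0],
    [0.004,-0.002,0],
    [0.004,-0.002,0],
    [0.004,-0.002,0],
    [0.004,-0.002,0],
    [0.004,-0.002,0],
    [0.004,-0.002,0],
    [0.004,-0.002,0],
    [0.004,-0.002,0],
    [0.004,-0.002,0],
    [0.004,-0.002,0],
    [0.004,-0.002,0],
    [0.004,-0.002,0],
    [0.004,-0.002,0],
    [0.004,-0.002,0],
    [0.004,-0.002,0],
  ],
  dr=[
    [-0.1,0,0],
    [-0.2,0,0],
    [-0.3,0,0],
    [-0.4,0,0],
    [-0.5,0,0],
    [-0.6,0,0],
    [-0.7,0,0],
    [-0.8,0,0],
    [-0.9,0,0],
    [-1.0,0,0],
    [-1.1,0,0],
    [-1.2,0,0],
    [-1.3,0,0],
    [-1.4,0,0],
    [-1.5,0,0],
    [-1.58,0,0],
    [-1.637,0,0],
    [-1.637,0,0],
    [-1.637,0,0],
  ],
)

```text
time: 9.55
eef_pos: [0.4592, 0.2372, 0.13]
tcp_rot: [0.076, 0.703, -0.075, 0.703]
contact_force: [-0.2, 0.1, -3.0]
opening: 0.272
```

Run:
```python
from h import *
o=np.array([.6236,.2012]);ax=np.array([np.cos(np.deg2rad(-12.2)),np.sin(np.deg2rad(-12.2))])
plan([*(o-.168*ax),.054],77.8)
d=snap('wrist','w2'); d=snap('scene','s3')
```

```text
t 9.55 q6 -1.077 pos [0.4592 0.2372 0.13  ] yawY 77.73 F [-0.2  0.1 -3. ] op 0.272
travel [ 0.076  -0.0005  0.0003] dr [-0.0012  0.0003 -0.001 ]
```

View pics/w2.png

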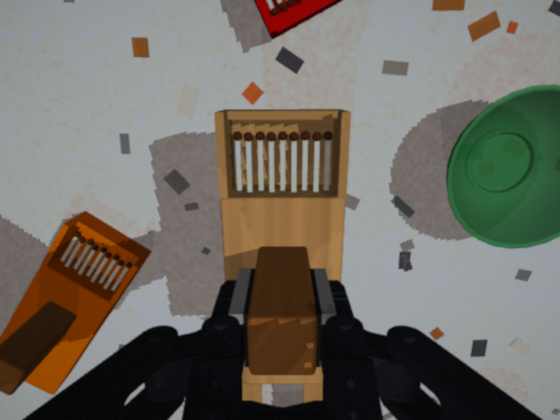

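View pics/s3.png

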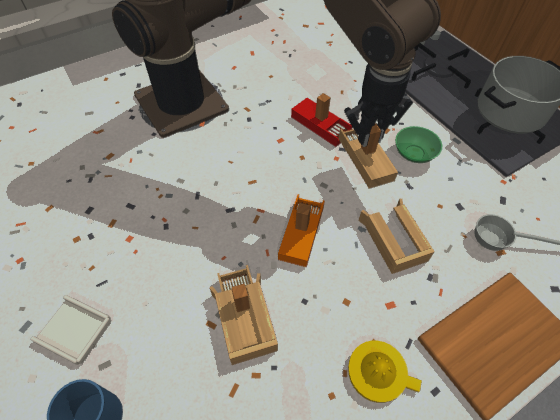

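Run:
```python
from h import *
d=dict(np.load('pics/w2.npz'));c=cloud(d)
q=c[np.linalg.norm(c[:,:2]-[.459,.237],axis=1)<.1]
q=q[(q[:,2]>.10)&(q[:,2]<.118)]
A=np.c_[q,np.ones(len(q))][:, [0,1,3]];k=np.linalg.lstsq(A,q[:,2],rcond=None)[0];res=q[:,2]-A@k
m=abs(res)<.003;k=np.linalg.lstsq(A[m],q[m,2],rcond=None)[0];q=q[m]
print('plane',k[:2]*57.3,'z@post',k@[.459,.237,1],cv2.minAreaRect(q[:,:2].astype(np.float32)*1000),len(q))
# box far edges via pixels at z from plane
zt=k@[.459,.237,1]
l1,l2,r1,r2=[P(d,u,v,zt) for u,v in ((217,111),(225,275),(349,111),(341,275))]
for a,b in((l1,l2),(r1,r2)):
    w=b-a;print('edge yaw',np.rad2deg(np.arctan2(w[1],w[0])),a.round(4),b.round(4))
ax=np.array([np.cos(np.deg2rad(-12.2)),np.sin(np.deg2rad(-12.2))]);n=np.array([-ax[1],ax[0]]);o=np.array([.6236,.2012])
for p in(l1,l2,r1,r2):print(((p[:2]-o)@ax*1e3).round(1),((p[:2]-o)@n*1e3).round(1))
```

```text
plane [0.12912697 0.2827108 ] z@post 0.10827279359874908 ((459.8731689453125, 236.9299774169922), (60.3609619140625, 150.28756713867188), 77.96636962890625) 10553
edge yaw -12.64953396330126 [0.3802 0.225  0.1083] [0.4586 0.2074 0.1083]
edge yaw -11.780987181013957 [0.3925 0.2815 0.1083] [0.4712 0.2651 0.1083]
-242.9 -28.1
-162.6 -28.8
-242.9 29.7
-162.5 30.3
```

play_rows(
  claw=[255,255,255,255,255,255,255,255,255,255,255,255,255,255,255,255,255,255,255,255],
  travel=[
    [0.02,-0.001,0],
    [0.04,-0.001,0],
    [0.06,-0.001,0],
    [0.072,-0.001,0],
    [0.076,-0.001,0.0],
    [0.076,-0.001,0.01],
    [0.076,-0.001,0.02],
    [0.076,-0.001,0.03],
    [0.076,-0.001,0.04],
    [0.076,-0.001,0.05],
    [0.076,-0.001,0.06],
    [0.076,-0.001,0.07],
    [0.076,-0.001,0.08],
    [0.076,-0.001,0.09],
    [0.076,-0.001,0.1],
    [0.076,-0.001,0.11],
    [0.076,-0.001,0.12],
    [0.076,-0.001,0.13],
    [0.076,-0.001,0.138],
    [0.076,-0.001,0.138],
  ],
  dr=[
    [0,0,0],
    [0,0,0],
    [0,0,0],
    [0,0,0],
    [0,0,0],
    [0,0,0],
    [0,0,0],
    [0,0,0],
    [0,0,0],
    [0,0,0],
    [0,0,0],
    [0,0,0],
    [0,0,0],
    [0,0,0],
    [0,0,0],
    [0,0,0],
    [0,0,0],
    [0,0,0],
    [0,0,0],
    [0,0,0],
  ],
)

```text
time: 11.65
eef_pos: [0.5952, 0.2067, 0.0543]
tcp_rot: [0.076, 0.702, -0.075, 0.704]
contact_force: [0.5, -0.1, -1.8]
opening: 0.276
```

Run:
```python
from h import *
o=np.array([.6236,.2012]);ax=np.array([np.cos(np.deg2rad(-12.2)),np.sin(np.deg2rad(-12.2))])
plan([*(o-.020*ax),.0525],77.8)
```

```text
t 11.65 q6 -1.184 pos [0.5952 0.2067 0.0543] yawY 77.72 F [ 0.5 -0.1 -1.8] op 0.276
travel [0.0018 0.0006 0.009 ] dr [-0.0014  0.0014 -0.0014]
```

play_rows(
  claw=[255,255,255,255,255,255],
  travel=[
    [0.001,0,0.002],
    [0.002,0,0.004],
    [0.002,0,0.006],
    [0.002,0,0.007],
    [0.002,0,0.008],
    [0.002,0,0.008],
  ],
  dr=[
    [0,0,0],
    [0,0,0],
    [0,0,0],
    [0,0,0],
    [0,0,0],
    [0,0,0],
  ],
)

```text
time: 12.25
eef_pos: [0.603, 0.205, 0.0523]
tcp_rot: [0.076, 0.703, -0.075, 0.704]
contact_force: [0.3, -0.6, -1.7]
opening: 0.275
```

play_rows(
  claw=[255,255,255],
  travel=[
    [0,0,0.001],
    [0,0,0.002],
    [0,0,0.002],
  ],
  dr=[
    [0,0,0],
    [0,0,0],
    [0,0,0],
  ],
)

```text
time: 12.55
eef_pos: [0.6032, 0.2051, 0.0523]
tcp_rot: [0.076, 0.704, -0.075, 0.702]
contact_force: [-5.9, 0.3, 1.6]
opening: 0.276
```

play_rows(
  claw=[255,255,255],
  travel=[
    [0,0,0.001],
    [0,0,0.002],
    [0,0,0.002],
  ],
  dr=[
    [0,0,0],
    [0,0,0],
    [0,0,0],
  ],
)

```text
time: 12.85
eef_pos: [0.6033, 0.2051, 0.0524]
tcp_rot: [0.076, 0.706, -0.076, 0.7]
contact_force: [-7.8, 0.5, 4.8]
opening: 0.277
```

Run:
```python
from h import *
plan([.603,.2055,.0525],77.8)
d=snap('wrist','w3');crop(d,'c4',150,60,430,340,2.1)
```

```text
t 12.85 q6 -1.191 pos [0.6033 0.2051 0.0524] yawY 77.71 F [-7.8  0.5  4.8] op 0.277
travel [-0.0001  0.0003 -0.0004] dr [-0.0016 -0.0087  0.0004]
```

View pics/w3.png

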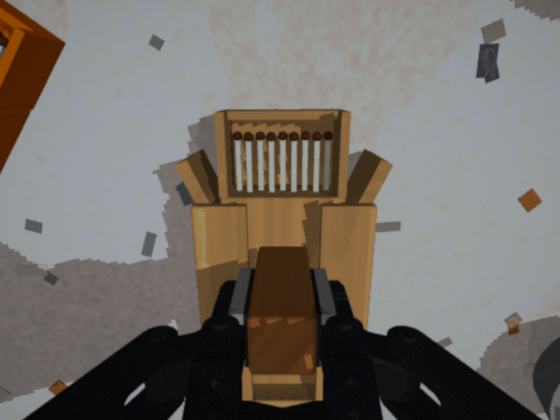

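Run:
```python
from h import *
d=dict(np.load('pics/w3.npz'))
ax=np.array([np.cos(np.deg2rad(-12.2)),np.sin(np.deg2rad(-12.2))]);n=np.array([-ax[1],ax[0]]);o=np.array([.6236,.2012])
for nm,u,v,z in [('endL',217,110.5,.03),('endR',349,110.5,.03),('mL',193,206,.042),('mR',376,206,.042)]:
    p=P(d,u,v,z);print(nm,((p[:2]-o)@ax*1e3).round(1),((p[:2]-o)@n*1e3).round(1))
```

```text
endL -95.6 -29.3
endR -95.5 29.0
mL -55.2 -40.2
mR -55.1 41.2
```

play_rows(
  claw=[0,0,0,0,0,0,0,0,0,0,0,0,0,0,0,0,0,0],
  travel=[
    [0,0,0],
    [0,0,0],
    [0,0,0],
    [0,0,0],
    [0,0,0],
    [0,0,0],
    [-0.01,0,0],
    [-0.025,0,0],
    [-0.045,0,0],
    [-0.07,0,0],
    [-0.1,0,0],
    [-0.13,0,0],
    [-0.16,0,0],
    [-0.17,0,0],
    [-0.17,0,-0.03],
    [-0.17,0,-0.07],
    [-0.17,0,-0.09],
    [-0.17,0,-0.09],
  ],
  dr=[
    [0,0,0],
    [0,0,0],
    [0,0,0],
    [0,0,0],
    [0,0,0],
    [0,0,0],
    [0,0,0],
    [0,0,0],
    [0,0,0],
    [0,0,0],
    [0,0,0],
    [0,0,0],
    [0,0,0],
    [0,0,0],
    [0,0,0],
    [0,0,0],
    [0,0,0],
    [0,0,0],
  ],
)

```text
time: 14.7
eef_pos: [0.5144, 0.2246, 0.2229]
tcp_rot: [0.075, 0.707, -0.075, 0.7]
contact_force: [1.0, -0.1, 0.3]
opening: 1.001
```

Run:
```python
from h import *
plan([.603,.2055,.0525],77.8)
d=snap('top','t4');crop(d,'c5',140,90,400,210,3)
s=snap('scene','s4');crop(s,'c6',345,180,445,280,6)
c=cloud(s)
ax=np.array([np.cos(np.deg2rad(-12.2)),np.sin(np.deg2rad(-12.2))]);n=np.array([-ax[1],ax[0]]);o=np.array([.6236,.2012])
for q in (cloud(s),cloud(d)):
    q=q[(np.linalg.norm(q[:,:2]-o,axis=1)<.07)&(q[:,2]>.088)&(q[:,2]<.097)];r=np.array(cv2.minAreaRect(q[:,:2].astype(np.float32))[0]);print('post local',(r-o)@ax*1e3,(r-o)@n*1e3,len(q))
```

```text
t 14.7 q6 -1.13 pos [0.5144 0.2246 0.2229] yawY 77.81 F [ 1.  -0.1  0.3] op 1.001
travel [1.695e-01 1.000e-04 9.230e-02] dr [ 0.0002 -0.0097  0.0007]
post local -19.83552279598641 -0.12881199356912396 141
post local -20.405550428016003 -0.9528294394254472 147
```

View pics/c5.png

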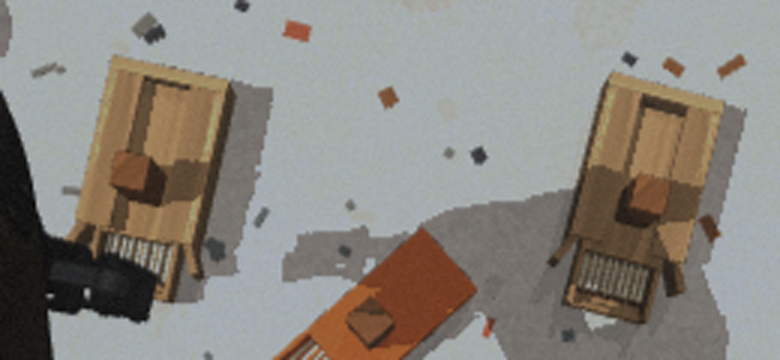

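View pics/c6.png

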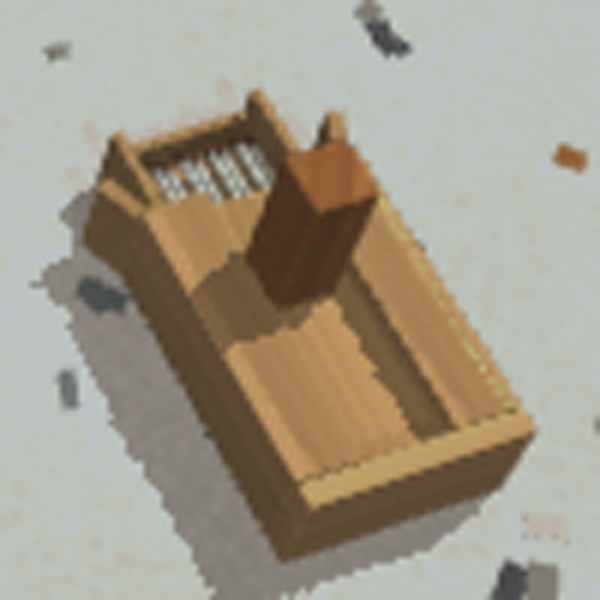

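Crop c5 shows the box's well at the mouth (about 135,255) and the other box unmoved, with its well still at its mouth (about 610,280). Crop c6 shows the box touching the sleeve's back wall, with the match heads at the mouth (215,165). I'm handing the job in.

```bash
python3 -c "
from plant import ctrl;print(ctrl.sign_off())"
```

```text
the job is handed in; nothing more can be done
None
```

The back-to-front match box is now in its own sleeve the right way round, fully home, with its open well and match heads sticking out at the mouth. I pulled it straight out by its post, lifted it clear, turned it half a turn and slid it back until it met the back wall, with about 8 N of contact force.

- **Fit:** before I let go, the wrist camera showed the box sticking out 40.4 mm against 40 mm nominal. After I let go, the post measured x −19.8 mm from the scene camera and −20.4 mm from the top camera, against −20 mm nominal, and it was within 1 mm of the sleeve's centreline.
- **Other boxes:** the other match box and the orange and red look-alikes were never touched. The last top picture shows the other match box with its well still at its mouth; I judged that by eye and did not measure it. That picture shows only part of the orange box, and I did not check the red one again.
- **Gripper and time:** the gripper is open and clear, about 17 cm above where it let go. The job was handed in at about 15 s, and no check failed.

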